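# Draw back the sprung rack pusher

## Task

The next sample rack can only be dropped into the analyser's loading tray once the tray's sprung pusher is drawn back. First lift the loose rack of blood tubes that stands in front of the pull knob and stand it upright on the bench out of the rod's way; then pull the knob until the black ring mark on the rod stands at the mouth of its guide tube, which is short of the end stop, and finish the program still gripping the knob and holding the rod there against its spring. Keep the tubes upright and leave the tip box, the bottle and the specimen cup where they are.

Things in the scene. Friction and masses are not known exactly. Their poses are not given: they have to be found in the camera images.
- tray: Off-white rack loading tray, fixed, 270 mm long (its x, -135 to 135) and 156 mm wide (its y), walls 54 mm high. Origin: centre of its underside on the bench, z up. Four full racks stand in it from x = 22 to 123 mm (tops 110 mm above the bench), the pusher plate behind them. Its end block, 78 mm high, is at x = -135 mm; the guide tube runs from there along -x.
- tube_mouth (a point): Centre of the open end of the level aluminium guide tube (22 mm in diameter, 25 mm collar at the mouth), at (-250, 0, 50) mm in the tray frame. Axes as the tray's. The rod comes out of it along the tray's -x.
- pull_rod (a joint): How far the rod is pulled out, m: 0 at rest, 0.060 with the ring mark at the tube's mouth, 0.085 at the end stop. An inner spring pulls it back with 4 N at rest, 8.8 N at the mark, 10.8 N at the stop, plus a little friction; let go, it runs back to 0.
- ring_mark (a point): Centre of the black ring mark, 3 mm wide, round the 10 mm steel rod. At rest it is hidden 60 mm inside the tube; it shows at the mouth when the rod is pulled out 60 mm. Axes as the tray's.
- pull_knob: Round black pull knob on the rod's end. Origin: on the rod's axis, 50 mm above the bench, in the middle of the knob's 24 mm diameter, 25 mm long grip; at rest it is 30 mm beyond the tube's mouth. Axes as the tray's: -x is the way it pulls. At its outer end (12 to 17 mm along -x) it has a 32 mm flange. Nothing is beside or below it.
- rack_center (a point): Centre of the loose grey five-place sample rack, 40 mm above its underside; 24 mm wide (its x), 122 mm long (its y), 62 mm high, 140 to 250 g. Five capped tubes in a row along y reach 94 mm above its underside. It starts upright across the rod's line, 30 to 55 mm beyond the knob's outer end. Grip it across its width, beside the tubes.
- rack_end_a (a point): Middle of the loose rack's +y end face, 61 mm from rack_center and at its height.
- rack_end_b (a point): Middle of the loose rack's -y end face, 61 mm from rack_center and at its height.
- tip_box: Bystander: closed pipette tip box, 126 (x) by 88 (y) mm, 64 mm high; origin at the centre of its underside.
- reagent_bottle: Bystander: white reagent bottle, 54 mm in diameter, 95 mm high; origin at the centre of its underside.
- specimen_cup: Bystander: white specimen cup with lid, 66 mm in diameter, 70 mm high; origin at the centre of its underside.

How it is judged:
By the outcome, as a careful person would: the job done as asked, in the order asked, and still so for the second after the job is handed in, while the arm keeps its last pose, push and grip.
It also fails if it takes over 48 s, if anything falls off the work surface, if the arm or the gripper's body presses on something with over 40 N, if the wrist force passes 120 N, or if a joint passes its speed limit or range.

## Robot

A 6-joint arm with a two-finger parallel gripper is mounted at the origin on the work surface. World frame = base frame: x ahead of the robot, y to its left, z up, the work surface at z = 0. Lengths are in m, angles in rad, forces in N, time in s.
With the tool pointing down it reaches from about 0.35 to 0.875 m from the base axis. Payload 4.2 kg.
Tool frame: the origin (TCP) lies on the centre line of the jaws, within the pads' length; the fingertips stand 17 mm ahead of it and the grasp point (between the pads) lies 2 mm behind it; z points along the fingers, y is the direction in which the jaws open and shut (so a half turn about z gives the same grasp; the last joint's range is limited). The gripper opens to 85 mm and grips with 20 to 120 N. Pads are 22 mm wide; open, the fingers measure 114 mm over their backs; the gripper's body (76 mm by 85 mm) begins 54 mm behind the grasp point. The pads swing forward as they close: fully open they stand 13 mm farther back than shut.
Start: joints at [1.484, 0.385, 0.008, 0, -1.194, -0.259], TCP at [0.212, 0.588, 0.248] pointing down, gripper open.
Joint ranges: [-3.14, 3.14], [-1.21, 2.06], [-1.07, 1.41], [-3.16, 2.05], [-2.99, -0.16], [-3.1, 3.1]. Speed limits (rad/s): [2.79, 2.79, 3.14, 3.14, 3.14, 3.14].

## Interface

Orientations are given as a unit quaternion [x, y, z, w].
In Python, from cell import * gives the robot as it stands. The module is installed in compiled form; this text tells all that it offers.
- The arm moves only by the shell command python3 -m jog 'ROWS' [FORCE]. ROWS is JSON, a list of rows, each a list of 7 numbers: the shift along the tool's x, y, z in units of 40 mm (1.0 is 40 mm), then the turn, a rotation vector about the tool's x, y, z in units of 6 degrees (1.0 is 6 degrees), then the finger opening in mm, from 0 to 85.4. A call has 1 to 5 rows; each row shifts and turns the pose as measured when the row begins, along the tool's axes as they then stand; what a row does not reach is not made up. A row lasts 1/12 s, in which the tool goes at most 41.7 mm and 7.16 degrees, less where a joint would pass 70% of its speed; a pose out of reach is approached as far as the arm can. A call is refused whole if a number of a shift passes 1 or a number of a turn 1, either way. A call with a gripper value outside its range is refused whole. The fingers move at their own pace and stop on an object; FORCE is the grip in N (left out, the last holds). Time passes only in rows, so rows that do not move let the fingers close. It gives the time, the measured TCP pose, the force and the opening at its end, in the units of the state.
- sense(): the state, without advancing time (a new reading comes with each control period).
- grab_frame(name): name is "scene" or "top" or "wrist"; returns a dict with "frame" (384x512x3 uint8, blue, green, red), "vfov" (degrees; the focal length in pixels is half the picture's height over the tangent of half this angle, whatever the lens; pixels are square), "cx", "cy" (the principal point, pixels), "R" (3x3) and "t" (3): a world point X has camera coordinates R X + t; the wrist camera has in their place "tool_from_camera" (4x4, takes a point from camera to tool coordinates, whose origin is the TCP and whose axes are the flange's). Camera axes: x right, y down, z forward; pixel columns grow to the right and rows downward; lengths in m; the calibration is good to about 2 mm. The wrist camera is an equidistant fisheye: a pixel r from the principal point sees the ray r / f radians off the axis. A picture is of the moment at which its call begins: read the wrist's pose just before it. There is no depth.
- hand_in(): hands the job in, once; it reports no verdict.
Trained networks look in the newest picture that a camera, given by its name, has taken for a name from the list of things; names that differ only in an ending like _2 or _b are one class to them, and where a whole thing is asked for, a point or a joint stands for the part that bears it (a point fixed in the world has none). Each returns a list of dicts, best first, with "confidence" (0 to 1); they miss things now and then, are a little off and sometimes report something else, mostly with a low value. They report only what shows in the picture. A call takes as long as a camera call.
- search_frame(camera, label): "extent" ([left, top, right, bottom] in pixels, round what is visible of it).
The state is a dict: "t": time; "joint_positions": joint angles; "dq": joint speeds; "joint_torque": joint torques, N m; "tool_pos": TCP position; "ee_rot": TCP orientation; "ft_force": force on the tool from outside, world axes, zero at the start; "ft_torque": the same for the moment, N m; "gripper_width": finger opening in m.
Only numpy, scipy, OpenCV 4.12 (cv2) and the standard library are available. Lean on these libraries where they do the work, as an engineer would, in place of code of your own. Each camera call takes 0.05 s, during which the arm holds its last target. There are 200 camera calls.

## Working session

There is one attempt and no reset: what is moved stays moved. The work goes in short steps, Python scripts to look and compute and a shell command to move; the robot and the scene stay as the last step left them, time stands still between calls to the robot, and variables do not carry over. Pictures are saved under pics/ and viewed, about 8 in all and at most 12, crops included, and the job is handed in when it is done.

```bash
mkdir -p pics
cat > h.py <<'E'
from cell import *
import numpy as np, cv2
from scipy.spatial.transform import Rotation as Ro
def px2ray(c,u,v):
    h=384; f=h/2/np.tan(np.radians(c["vfov"])/2)
    R=np.array(c["R"]);t=np.array(c["t"])
    d=R.T@np.array([(u-c["cx"])/f,(v-c["cy"])/f,1]); return -R.T@t, d/np.linalg.norm(d)
def onz(c,u,v,z):
    o,d=px2ray(c,u,v); return o+d*(z-o[2])/d[2]
def proj(c,X):
    f=192/np.tan(np.radians(c["vfov"])/2); p=np.array(c["R"])@X+np.array(c["t"]); return p[:2]/p[2]*f+[c["cx"],c["cy"]]
def tri(rays):
    A=0;b=0
    for o,d in rays:
        P=np.eye(3)-np.outer(d,d);A=A+P;b=b+P@o
    X=np.linalg.solve(A,b); return X,[np.linalg.norm((np.eye(3)-np.outer(d,d))@(X-o)) for o,d in rays]
def wray(c,s,u,v):
    f=192/np.tan(np.radians(c["vfov"])/2); a=np.array([u-c["cx"],v-c["cy"]]);r=np.linalg.norm(a);th=r/f
    d=np.array([*(a/r*np.sin(th)),np.cos(th)]); T=np.array(c["tool_from_camera"]); Rt=Ro.from_quat(s["ee_rot"]).as_matrix()
    return np.array(s["tool_pos"])+Rt@T[:3,3], Rt@T[:3,:3]@d
def wproj(c,s,X):
    T=np.array(c["tool_from_camera"]); Rt=Ro.from_quat(s["ee_rot"]).as_matrix()
    p=T[:3,:3].T@(Rt.T@(np.array(X)-s["tool_pos"])-T[:3,3]); f=192/np.tan(np.radians(c["vfov"])/2)
    n=np.linalg.norm(p[:2]); return p[:2]/n*np.arctan2(n,p[2])*f+[c["cx"],c["cy"]]
E
python3 - <<'E'
from h import *
print(sense())
ims=[]
for n in("top","scene"):
    c=grab_frame(n); ims.append(c["frame"]); print(n,c["vfov"],c["cx"],c["cy"],-np.array(c["R"]).T@c["t"])
    cv2.imwrite(f"pics/{n}0.png",cv2.resize(c["frame"],(800,600)))
    for l in("tray","pull_knob","rack_center","tip_box","reagent_bottle","specimen_cup","tube_mouth"):
        try: print(l,[(np.round(x["extent"]).tolist(),round(x["confidence"],2)) for x in search_frame(n,l)][:3])
        except Exception as e: print(l,e)
E
```

```text
{'t': 0.0, 'joint_positions': array([ 1.48361057e+00,  3.85539301e-01,  6.58786007e-03, -4.79357210e-04,
       -1.19400584e+00, -2.58596493e-01]), 'dq': array([-0.00180429, -0.00160191,  0.00119283, -0.00012944, -0.0019293 ,
       -0.00237995]), 'joint_torque': array([ 2.40539393e-04, -3.92290771e+01,  1.88395268e+01,  4.18603152e+00,
       -4.59156377e-03,  4.27269867e-06]), 'tool_pos': array([0.21163362, 0.58747868, 0.24722002]), 'ee_rot': array([ 9.85075705e-01, -1.72118092e-01, -1.29463003e-04,  1.09557793e-03]), 'ft_force': array([ 0.31567493, -0.43200152,  1.13805521]), 'ft_torque': array([ 0.13315861,  0.0219706 , -0.01240472]), 'gripper_width': 0.08506961180207205}
top 46.8663809039272 260.882509864769 191.30973824547735 [0.36828806 0.06640276 1.14996764]
tray [([286.0, 191.0, 469.0, 258.0], 0.65)]
pull_knob [([289.0, 202.0, 416.0, 247.0], 0.81)]
rack_center [([261.0, 190.0, 272.0, 238.0], 0.68)]
tip_box [([302.0, 125.0, 363.0, 178.0], 0.77)]
reagent_bottle []
specimen_cup [([122.0, 167.0, 153.0, 193.0], 0.91)]
tube_mouth [([287.0, 190.0, 468.0, 257.0], 0.81), ([261.0, 188.0, 275.0, 243.0], 0.2)]
scene 56.65861928104202 249.1647611472595 191.6675080677602 [1.11581318 0.0402887  0.89734002]
tray [([76.0, 166.0, 230.0, 234.0], 0.87)]
pull_knob [([113.0, 180.0, 232.0, 217.0], 0.69)]
rack_center [([244.0, 166.0, 254.0, 213.0], 0.81)]
tip_box [([169.0, 224.0, 224.0, 280.0], 0.76)]
reagent_bottle [([140.0, 146.0, 158.0, 170.0], 0.77), ([356.0, 187.0, 382.0, 217.0], 0.17)]
specimen_cup [([355.0, 189.0, 381.0, 217.0], 0.9)]
tube_mouth [([74.0, 167.0, 230.0, 233.0], 0.91)]
```

View pics/top0.png

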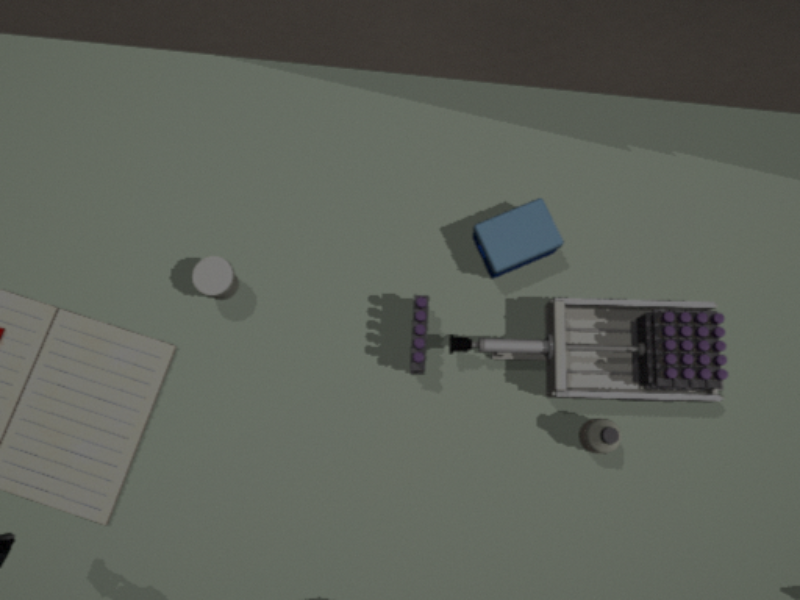

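View pics/scene0.png

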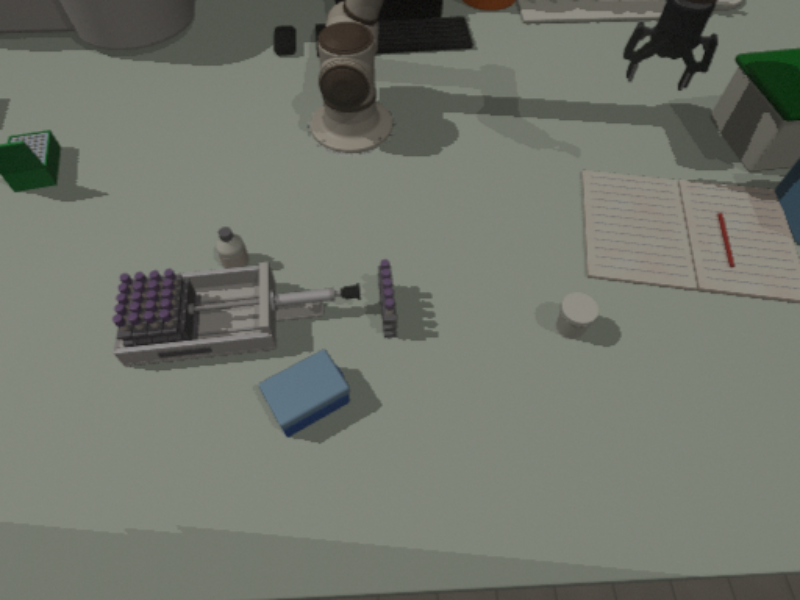

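The top view shows the loose rack at about (420,335) and the knob at (459,344). The guide tube runs right to the tray, so pulling moves the knob left, which is +y. The specimen cup is at (213,277), the bottle at (600,435) and the tip box at (518,238). The scene view agrees: knob (350,291), rack (387,298).

Run:
```python
from h import *
a=grab_frame("top");b=grab_frame("scene")
k=1.5625
ex=lambda n,l:[(np.round(x["extent"],1).tolist(),round(x["confidence"],2)) for x in search_frame(n,l)][:2]
for n in("top","scene"):print(n,ex(n,"rack_center"),ex(n,"pull_knob"))
for nm,p,q in [("knobflange",(453,344),(356,291)),("mouth",(481,346),(335,295)),("blockend",(548,346),(272,299)),("capfar",(421,302),(390,322)),("capnear",(418,365),(385,266))]:
    X,e=tri([px2ray(a,p[0]/k,p[1]/k),px2ray(b,q[0]/k,q[1]/k)]);print(nm,X.round(4),np.round(e,4))
for nm,p,z in [("cup",(213,277),.07),("bottle",(605,435),.095),("tip",(518,238),.064),("capfar",(421,302),.09),("capnear",(418,365),.09),("knob",(460,344),.05),("mouth",(481,346),.05)]:
    print(nm,onz(a,p[0]/k,p[1]/k,z).round(3))
def crop(c,x0,y0,x1,y1,s): return cv2.resize(c["frame"][y0:y1,x0:x1],None,fx=s,fy=s,interpolation=cv2.INTER_CUBIC)
A=crop(a,250,170,370,270,5);B=crop(b,150,150,270,230,5)
o=np.vstack([A,B])[:900]; o=cv2.convertScaleAbs(o,alpha=1.6,beta=15)
cv2.imwrite("pics/crop1.png",cv2.resize(o,None,fx=600/900,fy=600/900))
```

```text
top [([261.5, 187.5, 275.3, 239.7], 0.81)] [([287.1, 200.7, 417.6, 246.0], 0.9)]
scene [([242.5, 165.2, 254.1, 214.1], 0.96)] [([113.2, 176.9, 233.0, 214.8], 0.56), ([357.0, 184.3, 382.6, 222.6], 0.3)]
knobflange [0.5312 0.0079 0.0504] [0. 0.]
mouth [ 0.5338 -0.0345  0.0441] [0.0031 0.0031]
blockend [ 0.5441 -0.144   0.0538] [0.0011 0.0011]
capfar [0.5957 0.0668 0.0416] [0.0008 0.0008]
capnear [0.4896 0.0618 0.0685] [0.0016 0.0016]
cup [0.594 0.402 0.07 ]
bottle [ 0.413 -0.229  0.095]
tip [ 0.715 -0.08   0.064]
capfar [0.586 0.066 0.09 ]
capnear [0.487 0.06  0.09 ]
knob [ 0.532 -0.003  0.05 ]
mouth [ 0.533 -0.037  0.05 ]
```

View pics/crop1.png

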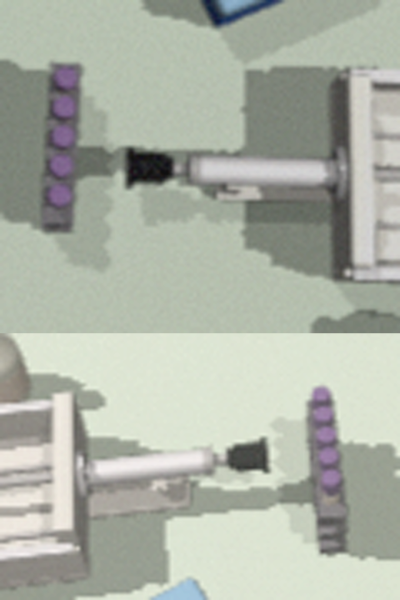

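```bash
python3 - <<'E'
from h import *
a=grab_frame("top");b=grab_frame("scene")
P=lambda u,v:px2ray(a,u/3.3333+250,v/3.3333+170)
Q=lambda u,v:px2ray(b,u/3.3333+150,(v-333)/3.3333+150)
for nm,p,q in [("flange",(126,168),(267,456)),("mouth",(190,168),(214,461)),("block",(335,172),(78,470)),("cap5",(67,77),(331,479)),("cap1",(60,195),(321,395)),("neckEnd",(173,168),(229,458))]:
    X,e=tri([P(*p),Q(*q)]);print(nm,X.round(4),np.round(e,4))
E
python3 -m jog '[[1,0,0,0,0,-1,60],[1,0,0,0,0,-1,60],[1,0,0,0,0,-1,60],[1,0,0,0,0,0,60],[1,0,0,0,0,0,60]]' 40
```

```text
flange [0.5307 0.0135 0.0459] [0.0006 0.0006]
mouth [ 0.5355 -0.0332  0.0485] [0.0016 0.0016]
block [ 0.5437 -0.1447  0.0544] [0.0023 0.0023]
cap5 [0.5863 0.0658 0.0903] [0.0013 0.0013]
cap1 [0.4996 0.0616 0.0894] [0.0011 0.0011]
neckEnd [ 0.534  -0.0203  0.0499] [0.0017 0.0017]
t: 1.62
tool_pos: [0.4064, 0.5606, 0.2501]
ee_rot: [1.0, -0.0, -0.0, -0.001]
ft_force: [-0.9, 0.7, 0.1]
gripper_width: 0.0601
```

```bash
python3 -m jog '[[0.3,0.9,0,0,0,-0.5,60],[0.3,0.9,0,0,0,0,60],[0.3,0.9,0,0,0,0,60],[0.3,0.9,0,0,0,0,60],[0.3,0.9,0,0,0,0,60]]'
python3 -m jog '[[0.4,0.9,0,0,0,0,60],[0.4,0.9,0,0,0,0,60],[0.4,0.9,0,0,0,0,60],[0.4,0.9,0,0,0,0,60],[0.3,0.6,0,0,0,0,60]]'
python3 -m jog '[[0,0,0,0,0,0,60],[0,0,0,0,0,0,60]]'
python3 - <<'E'
from h import *
s=sense();c=grab_frame("wrist");np.save("w1.npy",np.array([s,c],dtype=object),allow_pickle=True)
print(s["tool_pos"],s["ee_rot"],c["vfov"],np.array(c["tool_from_camera"]).round(3).tolist())
for l in("rack_center","pull_knob"):print(l,[(np.round(x["extent"]).tolist(),round(x["confidence"],2)) for x in search_frame("wrist",l)][:2])
for X in [(.5863,.0658,.0903),(.4996,.0616,.0894),(.5307,.0135,.05),(.5355,-.0332,.05)]:print(wproj(c,s,X).round(1))
cv2.imwrite("pics/w1.png",cv2.convertScaleAbs(cv2.resize(c["frame"],(800,600),interpolation=cv2.INTER_CUBIC),alpha=1.5,beta=10))
E
```

```text
t: 2.03
tool_pos: [0.483, 0.3821, 0.2391]
ee_rot: [1.0, 0.027, -0.002, 0.003]
ft_force: [1.1, -0.1, -0.3]
gripper_width: 0.0599
t: 2.45
tool_pos: [0.5703, 0.2082, 0.2405]
ee_rot: [1.0, 0.027, -0.002, 0.003]
ft_force: [0.1, -0.1, 0.4]
gripper_width: 0.0599
t: 2.62
tool_pos: [0.5726, 0.2026, 0.2406]
ee_rot: [1.0, 0.023, -0.002, 0.004]
ft_force: [-0.0, 0.5, 1.2]
gripper_width: 0.0602
[0.57255922 0.20262647 0.24063169] [ 0.99972929  0.02291119 -0.00183618  0.00361281] 65.70646984690485 [[-0.0, -0.959, -0.285, 0.072], [1.0, -0.0, -0.0, -0.0], [0.0, -0.285, 0.959, -0.125], [0.0, 0.0, 0.0, 1.0]]
rack_center [([345.0, 143.0, 395.0, 258.0], 0.86)]
pull_knob [([398.0, 199.0, 433.0, 224.0], 0.96)]
[387.6 174.3]
[376.5 249.8]
[403.2 212.4]
[433.2 209.5]
```

View pics/w1.png

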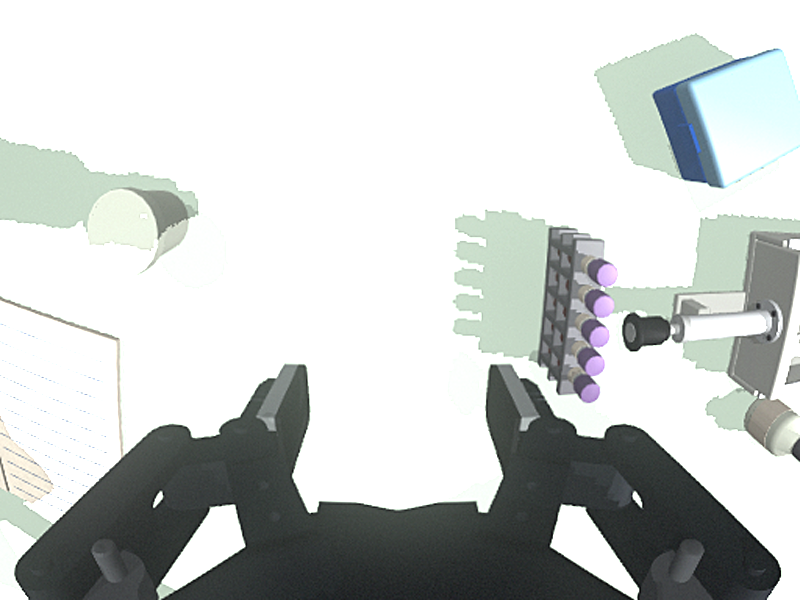

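```bash
python3 -m jog '[[-0.25,0.9,0,0,0,0,46],[-0.25,0.9,0.2,0,0,0,46],[-0.25,0.9,0.2,0,0,0,46],[-0.16,0.74,0.2,0,0,0,46],[0,0,0.2,0,0,0,46]]'
python3 -m jog '[[0,0,0,0,0,0,46]]'
python3 - <<'E'
from h import *
s=sense();c=grab_frame("wrist")
print(s["tool_pos"],Ro.from_quat(s["ee_rot"]).as_matrix().round(3).tolist())
for l in("rack_center","pull_knob"):print(l,[(np.round(x["extent"]).tolist(),round(x["confidence"],2)) for x in search_frame("wrist",l)][:2])
for X in [(.5863,.0658,.0903),(.4996,.0616,.0894),(.5307,.0105,.05),(.5355,-.0332,.05)]:print((wproj(c,s,X)*1.5625).round(1))
cv2.imwrite("pics/w2.png",cv2.resize(c["frame"],(800,600),interpolation=cv2.INTER_CUBIC))
E
```

```text
t: 3.18
tool_pos: [0.5416, 0.0702, 0.2098]
ee_rot: [0.999, 0.033, 0.001, 0.002]
ft_force: [0.2, 0.9, 0.5]
gripper_width: 0.0459
t: 3.27
tool_pos: [0.5403, 0.0703, 0.2085]
ee_rot: [0.999, 0.033, -0.0, 0.003]
ft_force: [0.7, -0.0, -0.7]
gripper_width: 0.0458
[0.54033616 0.07025649 0.20847393] [[0.998, 0.066, -0.001], [0.066, -0.998, -0.005], [-0.001, 0.005, -1.0]]
rack_center [([244.0, 111.0, 276.0, 243.0], 0.97)]
pull_knob [([306.0, 148.0, 510.0, 225.0], 0.87)]
[410.8 214.9]
[406.8 366.3]
[487.6 300.5]
[551.8 297.6]
```

View pics/w2.png

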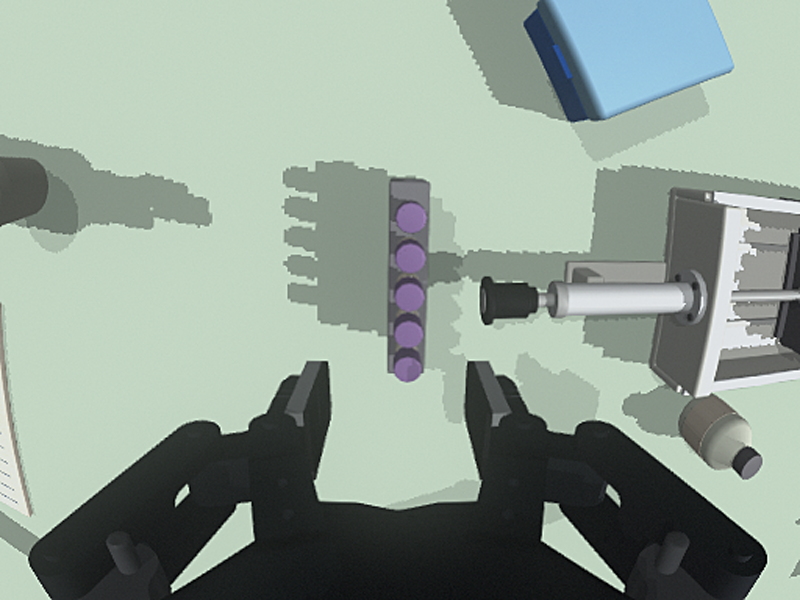

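The cap row runs (411,216) to (407,365) and the knob is at (483–540,300), both matching my estimates. Descending.

```bash
python3 -m jog '[[0.07,0.17,0,0,0,0.17,46],[0,0,0.5,0,0,0,46],[0,0,0.8,0,0,0,46],[0,0,0,0,0,0,46]]'
```

```text
t: 3.75
tool_pos: [0.5503, 0.0696, 0.161]
ee_rot: [1.0, 0.027, 0.007, 0.001]
ft_force: [-1.2, -1.6, 0.2]
gripper_width: 0.0462
```

```bash
python3 -m jog '[[-0.15,0.15,0.2,0,-0.13,0,46],[0,0,0.2,0,0,0,46],[0,0,0,0,0,0,46]]'
```

```text
t: 4.0
tool_pos: [0.5466, 0.0643, 0.1462]
ee_rot: [1.0, 0.029, 0.001, 0.001]
ft_force: [0.7, 0.6, -0.6]
gripper_width: 0.0461
```

```bash
python3 -m jog '[[-0.05,0,0.6,0,0,0,46],[0,0,0.6,0,0,0,46],[0,0,0.5,0,0,0,46],[0,0,0.4,0,0,0,46],[0,0,0,0,0,0,46]]'
```

```text
t: 4.42
tool_pos: [0.5511, 0.0659, 0.0663]
ee_rot: [1.0, 0.029, 0.008, -0.001]
ft_force: [-1.0, 0.8, -0.0]
gripper_width: 0.0461
```

```bash
python3 -m jog '[[-0.15,0.04,0.25,0,-0.15,0,46],[0,0,0.2,0,0,0,46],[0,0,0,0,0,0,46]]'
```

```text
t: 4.67
tool_pos: [0.5473, 0.0646, 0.0498]
ee_rot: [1.0, 0.03, 0.002, -0.001]
ft_force: [0.2, 0.1, -0.8]
gripper_width: 0.0457
```

```bash
python3 -m jog '[[0,0,0,0,0,0,20],[0,0,0,0,0,0,20],[0,0,0,0,0,0,20],[0,0,0,0,0,0,20],[0,0,0,0,0,0,20]]' 50; python3 -m jog '[[0,0,0,0,0,0,15],[0,0,0,0,0,0,15],[0,0,-0.1,0,0,0,15],[0,0,-0.2,0,0,0,15],[0,0,-0.3,0,0,0,15]]' 50
```

```text
t: 5.08
tool_pos: [0.5481, 0.0648, 0.0518]
ee_rot: [1.0, 0.03, 0.004, -0.002]
ft_force: [0.7, -0.6, -2.7]
gripper_width: 0.0231
t: 5.5
tool_pos: [0.5455, 0.064, 0.0744]
ee_rot: [1.0, 0.029, 0.0, -0.001]
ft_force: [0.1, 1.2, -2.0]
gripper_width: 0.0231
```

```bash
python3 -m jog '[[0,0,-0.5,0,0,0,15],[0,-0.3,-0.4,0,0,0,15],[-0.4,-0.6,0,0,0,0,15],[-0.5,-0.8,0,0,0,0,15],[-0.5,-0.8,0,0,0,0,15]]'; python3 -m jog '[[-0.5,-0.8,0,0,0,0,15],[-0.4,-0.7,0,0,0,0,15],[-0.3,-0.5,0,0,0,0,15],[0,0,0,0,0,0,15],[0,0,0,0,0,0,15]]'
```

```text
t: 5.92
tool_pos: [0.488, 0.1601, 0.118]
ee_rot: [1.0, 0.024, 0.005, -0.002]
ft_force: [0.0, 0.3, -2.1]
gripper_width: 0.0233
t: 6.33
tool_pos: [0.4309, 0.2461, 0.1231]
ee_rot: [1.0, 0.028, 0.008, -0.005]
ft_force: [0.3, -0.1, -2.8]
gripper_width: 0.0232
```

```bash
python3 -m jog '[[0,0,0.4,-0.1,-0.15,0,15],[0,0,0.4,0,0,0,15],[0,0,0.3,0,0,0,15],[0,0,0.2,0,0,0,15],[0,0,0,0,0,0,15]]'
```

```text
t: 6.75
tool_pos: [0.434, 0.2459, 0.073]
ee_rot: [1.0, 0.027, 0.003, -0.002]
ft_force: [0.3, -1.2, -2.4]
gripper_width: 0.0232
```

```bash
python3 -m jog '[[0,0,0.25,-0.05,-0.06,0,15],[0,0,0.1,0,0,0,15],[0,0,0.04,0,0,0,15],[0,0,0,0,0,0,15]]'
```

```text
t: 7.08
tool_pos: [0.4358, 0.2451, 0.0572]
ee_rot: [1.0, 0.026, 0.0, 0.0]
ft_force: [0.2, -0.8, -2.1]
gripper_width: 0.0233
```

```bash
python3 -m jog '[[0,0,0.1,0,0,0,15],[0,0,0.05,0,0,0,15],[0,0,0,0,0,0,15]]'
```

```text
t: 7.33
tool_pos: [0.4363, 0.2455, 0.0514]
ee_rot: [1.0, 0.026, 0.001, -0.0]
ft_force: [-1.1, 1.2, -2.5]
gripper_width: 0.0231
```

```bash
python3 -m jog '[[0,0,0.06,0,0,0,15],[0,0,0,0,0,0,15]]';python3 -m jog '[[0,0,0.06,0,0,0,15],[0,0,0,0,0,0,15]]'
```

```text
t: 7.5
tool_pos: [0.4368, 0.2461, 0.0519]
ee_rot: [1.0, 0.027, 0.002, -0.0]
ft_force: [-0.0, 0.5, -2.7]
gripper_width: 0.0231
t: 7.67
tool_pos: [0.4375, 0.247, 0.0514]
ee_rot: [1.0, 0.028, 0.003, -0.001]
ft_force: [-0.0, -0.3, -2.7]
gripper_width: 0.0231
```

```bash
python3 -m jog '[[0,0,0.12,0,-0.05,0,15],[0,0,0.06,0,0,0,15]]';python3 -m jog '[[0,0,0.06,0,0,0,15],[0,0,0,0,0,0,15]]'
```

```text
t: 7.83
tool_pos: [0.4379, 0.2473, 0.0508]
ee_rot: [1.0, 0.029, 0.001, -0.001]
ft_force: [-4.6, -2.1, 8.8]
gripper_width: 0.0232
t: 8.0
tool_pos: [0.4381, 0.2475, 0.0516]
ee_rot: [1.0, 0.029, 0.002, -0.001]
ft_force: [1.0, -0.0, -2.0]
gripper_width: 0.0232
```

```bash
python3 -m jog '[[0,0,0.08,0,0,0,24],[0,0,0,0,0,0,28],[0,0,0,0,0,0,36],[0,0,0,0,0,0,46],[0,0,0,0,0,0,46]]';python3 -m jog '[[0,0,-0.4,0,0,0,46],[0,0,-0.8,0,0,0,46],[0,0,-0.9,0,0,0,46],[0,0,-0.9,0,0,0,46],[0,0,-0.6,0,0,0,46]]'
```

```text
t: 8.42
tool_pos: [0.439, 0.2483, 0.0476]
ee_rot: [1.0, 0.03, 0.002, -0.002]
ft_force: [-0.1, -1.1, -0.1]
gripper_width: 0.0458
t: 8.83
tool_pos: [0.4355, 0.2448, 0.1886]
ee_rot: [1.0, 0.029, -0.005, 0.006]
ft_force: [-0.6, 0.6, 0.4]
gripper_width: 0.0459
```

```bash
python3 -m jog '[[0.4,0.8,-0.4,0,0,1,60],[0.4,0.8,0,0,0,1,60],[0.4,0.8,0,0,0,1,60],[0.4,0.8,0,0,0,1,60],[0.3,0.6,0,0,0,1,60]]'
python3 - <<'E'
from h import *
s=sense();print(s["tool_pos"],s["ee_rot"],s["joint_positions"].round(2))
a=grab_frame("top");b=grab_frame("scene");c=grab_frame("wrist")
for n in("top","scene","wrist"):print(n,[(np.round(x["extent"]).tolist(),round(x["confidence"],2)) for x in search_frame(n,"rack_center")][:2])
P=[cv2.convertScaleAbs(cv2.resize(x,(400,300)),alpha=g,beta=5) for x,g in((a["frame"][140:290,200:400],1.6),(b["frame"][120:270,180:380],1.6),(c["frame"],1))]
cv2.imwrite("pics/p3.png",np.vstack([np.hstack(P[:2]),np.hstack([P[2],P[2]*0])]))
E
```

```text
t: 9.25
tool_pos: [0.4948, 0.0881, 0.2145]
ee_rot: [0.972, -0.235, 0.003, -0.0]
ft_force: [0.6, 0.2, -0.4]
gripper_width: 0.0599
[0.49477675 0.08812017 0.21452019] [ 9.72054983e-01 -2.34728507e-01  3.38302786e-03 -4.39958540e-04] [ 0.5   0.2  -0.34  0.   -1.02  0.59]
top [([187.0, 255.0, 197.0, 272.0], 0.57)]
scene [([298.0, 133.0, 311.0, 180.0], 0.74), ([115.0, 176.0, 233.0, 214.0], 0.38)]
wrist [([117.0, 221.0, 202.0, 309.0], 0.59), ([474.0, 103.0, 512.0, 144.0], 0.35)]
```

View pics/p3.png

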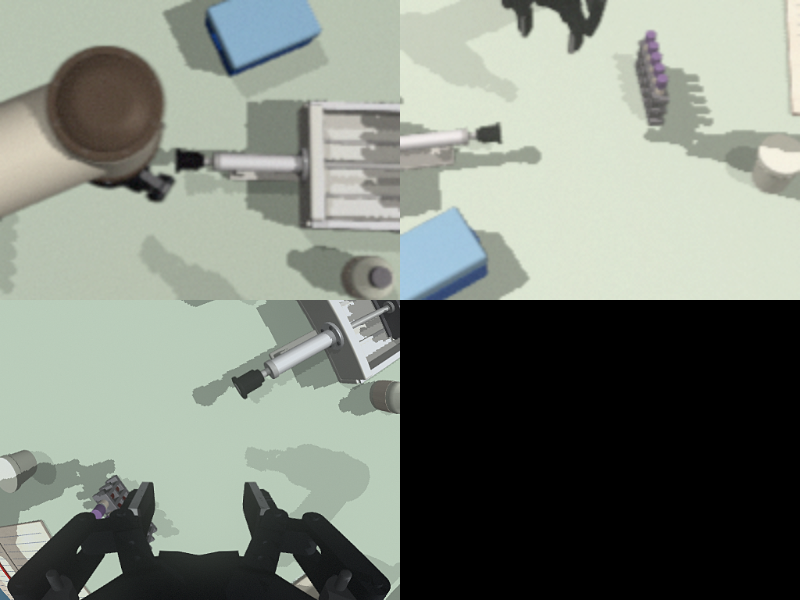

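The rack stands upright with five tubes (scene crop at about (652,75)), the bystanders are untouched, and the knob is free. Next I turn the jaws across the rod.

```bash
python3 -m jog '[[0,0,0,0,0,1,60],[0,0,0,0,0,1,60],[0,0,0,0,0,1,60],[0,0,0,0,0,1,60],[0,0,0,0,0,1,60]]';python3 -m jog '[[0,0,0,0,0,1,60],[0,0,0,0,0,1,60],[0,0,0,0,0,1,60],[0,0,0,0,0,1,60],[0,0,0,0,0,0.8,60]]'; python3 -m jog '[[0.5,0,0.3,0,0,0,60],[0.5,0.4,0.3,0,0,0,60],[0.5,0.3,0.3,0,0,0,60],[0,0,0,0,0,0,60]]'
cat > m.py <<'E'
from h import *
s=sense();c=grab_frame("wrist");R=Ro.from_quat(s["ee_rot"]).as_matrix()
print(s["tool_pos"],R.round(3).tolist(),s["joint_positions"].round(2))
for l in("pull_knob",):print(l,[(np.round(x["extent"]).tolist(),round(x["confidence"],2)) for x in search_frame("wrist",l)][:2])
for X in [(.532,.0125,.05),(.5325,-.004,.05),(.5345,-.034,.05)]:print((wproj(c,s,X)*1.5625).round(1))
import sys,pickle;pickle.dump((s,c),open(sys.argv[1]+".pkl","wb"))
cv2.imwrite(f"pics/{sys.argv[1]}.png",cv2.resize(c["frame"],(800,600),interpolation=cv2.INTER_CUBIC))
E
python3 m.py w4
```

```text
t: 9.97
tool_pos: [0.4936, 0.0964, 0.2133]
ee_rot: [0.877, -0.48, 0.002, -0.001]
ft_force: [-0.2, -0.1, 0.7]
gripper_width: 0.0601
t: 10.38
tool_pos: [0.4928, 0.1033, 0.2123]
ee_rot: [0.726, -0.688, 0.002, -0.001]
ft_force: [0.4, 1.1, -0.3]
gripper_width: 0.0599
t: 10.72
tool_pos: [0.4686, 0.0467, 0.1747]
ee_rot: [0.73, -0.684, 0.002, -0.002]
ft_force: [-0.6, -0.5, 0.2]
gripper_width: 0.0596
[0.46859344 0.04668495 0.1746978 ] [[0.065, -0.998, 0.006], [-0.998, -0.065, 0.0], [0.0, -0.006, -1.0]] [ 0.45  0.19 -0.47  0.   -0.9  -0.38]
pull_knob [([169.0, 93.0, 202.0, 148.0], 0.63)]
[287.3 228.4]
[287.2 198.6]
[285.8 143.8]
```

View pics/w4.png

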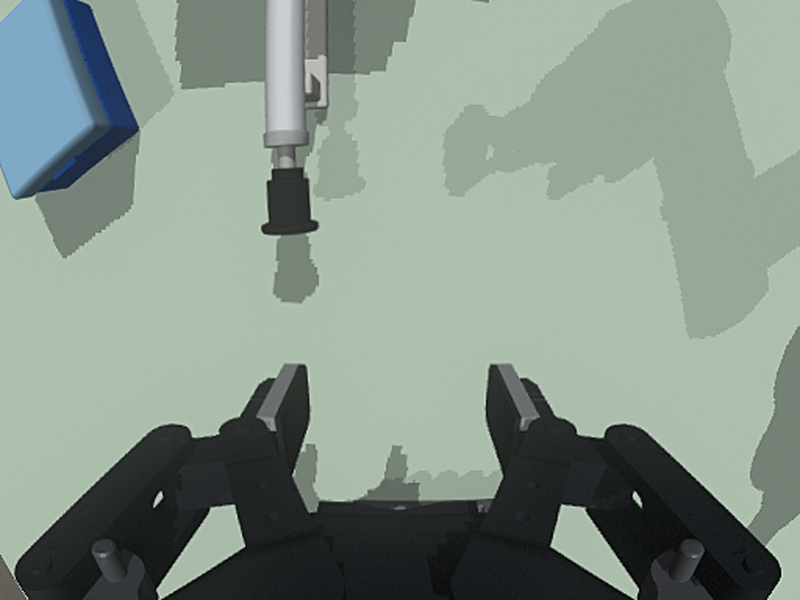

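Knob grip at about (290,200), flange at (290,230), collar at (286,138), all within 3 px of prediction. My tool-y sign was wrong on that last shift, so I'm correcting it.

```bash
python3 -m jog '[[0.5,-0.5,0,0,0,0,60],[0.5,-0.6,0,0,0,0,60],[0.35,-0.4,0,0,0,0,60],[0,0,0,0,0,0,60]]'; python3 m.py w5
```

```text
t: 11.15
tool_pos: [0.5417, 0.0035, 0.1808]
ee_rot: [0.735, -0.678, 0.006, -0.008]
ft_force: [0.9, 0.7, 0.6]
gripper_width: 0.06
[0.54173212 0.00350359 0.18076101] [[0.08, -0.997, 0.02], [-0.997, -0.08, 0.003], [-0.001, -0.02, -1.0]] [ 0.31  0.3  -0.31  0.   -0.95 -0.23]
pull_knob [([250.0, 149.0, 286.0, 203.0], 0.94)]
[416.8 308.2]
[418.6 280.5]
[419.9 228. ]
```

```bash
python3 -m jog '[[0.17,0.24,0,-0.19,0,0,60],[0,0,0.5,0,0,0,60],[0,0,0.6,0,0,0,60],[0,0,0.4,0,0,0,60],[0,0,0,0,0,0,60]]'; python3 -c "
from h import *
s=sense();print(s['tool_pos'],Ro.from_quat(s['ee_rot']).as_matrix().round(3).tolist())"
```

```text
t: 11.67
tool_pos: [0.5268, 0.0001, 0.1213]
ee_rot: [0.737, -0.675, -0.002, -0.0]
ft_force: [-0.7, -0.2, -0.3]
gripper_width: 0.0601
[5.26783309e-01 1.40598024e-04 1.21278593e-01] [[0.088, -0.996, -0.002], [-0.996, -0.088, 0.003], [-0.003, 0.002, -1.0]]
```

```bash
python3 -m jog '[[0.13,-0.14,0.4,0,0,0,60],[0,0,0.5,0,0,0,60],[0,0,0.45,0,0,0,60],[0,0,0.3,0,0,0,60],[0,0,0,0,0,0,60]]'; python3 m.py w6
```

```text
t: 12.08
tool_pos: [0.5319, -0.0018, 0.0587]
ee_rot: [0.74, -0.673, -0.001, -0.002]
ft_force: [-0.0, -0.5, -0.3]
gripper_width: 0.0602
[ 0.53192327 -0.00176821  0.05867448] [[0.095, -0.995, 0.001], [-0.995, -0.095, 0.004], [-0.003, -0.001, -1.0]] [ 0.3   0.45 -0.45 -0.   -0.67 -0.2 ]
pull_knob [([223.0, 199.0, 285.0, 291.0], 0.55)]
[392.6 430.6]
[395.7 388. ]
[398.5 298.8]
```

View pics/w6.png

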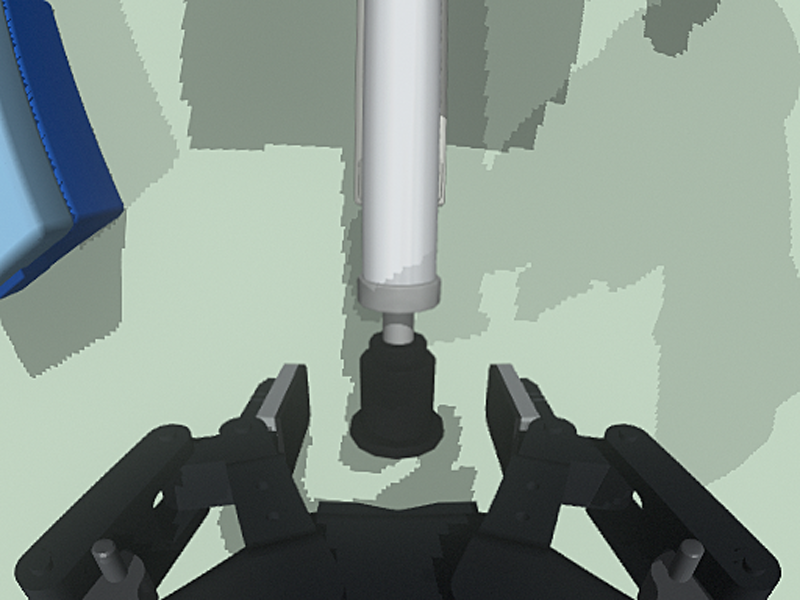

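```bash
python3 -m jog '[[0.14,0,0.2,0,0,0,60],[0,0,0.1,0,0,0,60],[0,0,0,0,0,0,60]]'
```

```text
t: 12.43
tool_pos: [0.5362, -0.0065, 0.0517]
ee_rot: [0.741, -0.672, 0.003, -0.006]
ft_force: [-1.0, 0.0, 0.0]
gripper_width: 0.0604
```

```bash
python3 -m jog '[[0,0.1,0.1,-0.12,0,0,50],[0,0,0,0,0,0,50]]'
```

```text
t: 12.6
tool_pos: [0.5323, -0.0071, 0.0481]
ee_rot: [0.741, -0.672, -0.002, -0.002]
ft_force: [-0.3, -1.0, 0.2]
gripper_width: 0.0499
```

```bash
python3 -m jog '[[0,0,0,0,0,0,10],[0,0,0,0,0,0,10],[0,0,0,0,0,0,10],[0,0,0,0,0,0,10],[0,0,0,0,0,0,10]]' 70; python3 -m jog '[[0,0,0,0,0,0,10],[0,0,0,0,0,0,10]]'
```

```text
t: 13.02
tool_pos: [0.5326, -0.0071, 0.0487]
ee_rot: [0.74, -0.672, -0.001, -0.002]
ft_force: [0.1, 0.1, 0.5]
gripper_width: 0.0215
t: 13.18
tool_pos: [0.5326, -0.0071, 0.0487]
ee_rot: [0.74, -0.672, -0.001, -0.002]
ft_force: [-0.1, -0.6, -0.5]
gripper_width: 0.0219
```

```bash
python3 -m jog '[[-0.2,0,0,0,0,0,10],[-0.3,0,0,0,0,0,10],[-0.3,0,0,0,0,0,10],[-0.3,0,0,0,0,0,10],[0,0,0,0,0,0,10]]' 90
```

```text
t: 13.6
tool_pos: [0.5294, 0.0327, 0.0488]
ee_rot: [0.74, -0.672, 0.001, 0.0]
ft_force: [2.9, -7.6, 0.2]
gripper_width: 0.0213
```

```bash
python3 -m jog '[[-0.2,0,0,0,0,0,10],[-0.2,0,0,0,0,0,10],[0,0,0,0,0,0,10],[0,0,0,0,0,0,10]]'; python3 m.py w7
python3 - <<'E'
import pickle,cv2
s,c=pickle.load(open("w7.pkl","rb"));print(s["ft_force"])
f=c["frame"][100:290,180:330];cv2.imwrite("pics/w7c.png",cv2.resize(f,None,fx=3,fy=3,interpolation=cv2.INTER_CUBIC))
E
```

```text
t: 13.93
tool_pos: [0.5284, 0.0439, 0.0488]
ee_rot: [0.74, -0.672, 0.003, 0.003]
ft_force: [2.1, -7.5, -1.0]
gripper_width: 0.0214
[0.52844595 0.04386699 0.048806  ] [[0.096, -0.995, 0.0], [-0.995, -0.096, -0.007], [0.007, 0.001, -1.0]] [ 0.39  0.46 -0.47  0.01 -0.64 -0.31]
pull_knob [([228.0, 90.0, 277.0, 314.0], 0.95), ([226.0, 0.0, 290.0, 315.0], 0.55)]
[394.9 311.1]
[398.8 253.3]
[402.2 142. ]
[ 2.08279958 -7.5318723  -0.9939381 ]
```

View pics/w7c.png

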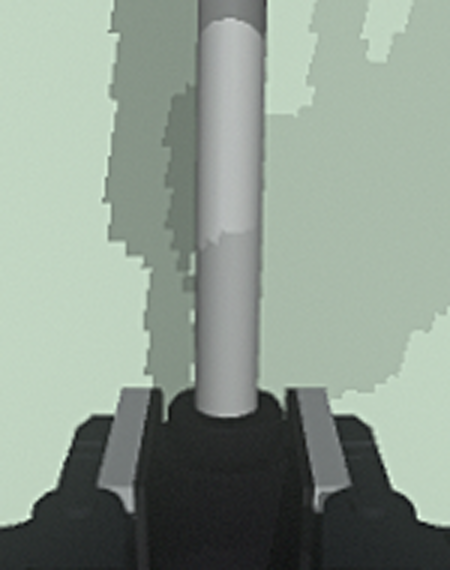

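The rod is out about 51 mm and the ring mark isn't showing yet, with the collar at the top of the crop. Pulling the rest.

```bash
python3 -m jog '[[-0.27,0,0,0,0,0,10],[0,0,0,0,0,0,10],[0,0,0,0,0,0,10]]'; python3 m.py w8
python3 - <<'E'
import pickle,cv2,numpy as np
s,c=pickle.load(open("w8.pkl","rb"));print(s["ft_force"],s["gripper_width"])
print(c["frame"][40:180,254].mean(1).astype(int).tolist())
f=c["frame"][30:230,180:330];cv2.imwrite("pics/w8c.png",cv2.resize(f,None,fx=3,fy=3,interpolation=cv2.INTER_CUBIC))
E
```

```text
t: 14.28
tool_pos: [0.528, 0.0497, 0.0488]
ee_rot: [0.74, -0.673, 0.004, 0.005]
ft_force: [2.0, -7.7, -0.3]
gripper_width: 0.021
[0.52796155 0.04969557 0.04880787] [[0.095, -0.995, -0.0], [-0.995, -0.095, -0.012], [0.012, 0.002, -1.0]] [ 0.41  0.46 -0.47  0.02 -0.64 -0.32]
pull_knob [([228.0, 78.0, 282.0, 315.0], 0.78)]
[395.  290.8]
[398.9 231.9]
[402.2 120.4]
[ 1.97646872 -7.69057612 -0.25628262] 0.021045492808453553
[225, 226, 225, 226, 225, 225, 225, 225, 225, 225, 224, 225, 225, 225, 225, 227, 183, 185, 185, 186, 187, 187, 188, 186, 184, 183, 181, 181, 178, 178, 180, 178, 179, 183, 174, 153, 66, 70, 122, 132, 129, 130, 130, 130, 130, 129, 129, 130, 128, 128, 127, 137, 174, 180, 177, 180, 178, 179, 179, 179, 180, 179, 181, 181, 181, 182, 182, 183, 181, 180, 181, 181, 180, 182, 181, 181, 183, 182, 181, 180, 183, 181, 182, 182, 180, 183, 181, 182, 183, 182, 183, 182, 182, 183, 184, 184, 184, 182, 184, 182, 183, 183, 184, 184, 184, 182, 184, 185, 184, 184, 184, 183, 184, 183, 184, 185, 184, 185, 185, 186, 186, 184, 184, 184, 185, 185, 185, 184, 186, 186, 185, 186, 187, 186, 186, 185, 185, 186, 181, 178]
```

View pics/w8c.png

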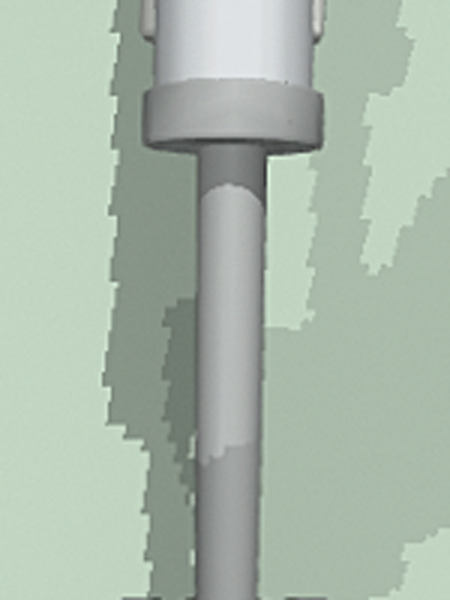

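The collar mouth is at crop y≈145 (frame row 76), with a thin dark line there that could be the edge of the mark. I'll check whether the same line shows in the previous frame, then nudge on.

```bash
cat > pr.py <<'E'
import pickle,sys
s,c=pickle.load(open(f"{sys.argv[1]}.pkl","rb"));f=c["frame"].mean(2).astype(int)
print(s["tool_pos"],s["ft_force"].round(1),s["gripper_width"]);
for u in(250,254,258):print(f[70:125,u].tolist())
print("knob",f[225:260,255].tolist())
E
python3 pr.py w7; python3 pr.py w8
python3 -m jog '[[-0.13,0,0,0,0,0,10],[0,0,0,0,0,0,10],[0,0,0,0,0,0,10]]'; python3 m.py w9 >/dev/null; python3 pr.py w9
```

```text
[0.52844595 0.04386699 0.048806  ] [ 2.1 -7.5 -1. ] 0.021377450938900193
[216, 181, 180, 177, 177, 178, 178, 179, 179, 181, 180, 178, 177, 177, 173, 172, 173, 173, 176, 171, 148, 87, 91, 121, 122, 120, 120, 121, 121, 119, 121, 119, 121, 121, 120, 120, 117, 138, 161, 157, 157, 155, 155, 157, 155, 155, 155, 156, 156, 156, 157, 156, 157, 155, 158]
[218, 180, 186, 183, 185, 185, 185, 187, 184, 185, 182, 180, 179, 178, 176, 179, 178, 179, 180, 176, 151, 86, 100, 131, 130, 130, 128, 130, 129, 129, 129, 129, 130, 130, 127, 125, 154, 185, 180, 180, 180, 180, 180, 180, 181, 181, 181, 180, 182, 180, 181, 180, 181, 180, 181]
[221, 190, 192, 190, 191, 188, 190, 188, 186, 186, 184, 182, 180, 182, 182, 181, 181, 182, 183, 179, 153, 88, 101, 133, 135, 134, 131, 134, 130, 131, 131, 132, 132, 133, 132, 126, 168, 191, 188, 188, 186, 187, 186, 186, 185, 186, 186, 187, 186, 185, 185, 186, 186, 187, 186]
knob [158, 159, 159, 159, 160, 158, 160, 159, 159, 160, 159, 159, 164, 175, 60, 34, 38, 38, 45, 44, 40, 41, 41, 38, 41, 37, 38, 41, 38, 35, 33, 36, 32, 34, 39]
[0.52796155 0.04969557 0.04880787] [ 2.  -7
[... 1495 characters left out ...]
81, 182, 178, 169, 86, 83, 111, 131, 132, 129, 130, 129, 130, 130, 131, 127, 129, 131, 128, 126, 161, 185, 180, 180, 179, 181, 179, 179, 180, 180, 180, 180, 181, 181, 181, 181, 180, 181, 180, 182, 180, 180, 182, 181, 182, 181, 183, 180, 182, 181, 180, 183, 181, 182]
[182, 183, 185, 179, 171, 85, 80, 110, 134, 136, 133, 132, 133, 132, 132, 133, 133, 131, 131, 131, 123, 168, 192, 189, 187, 187, 187, 187, 187, 185, 186, 186, 187, 186, 186, 187, 186, 184, 186, 186, 186, 186, 185, 186, 185, 186, 185, 185, 184, 186, 185, 185, 184, 185, 186]
knob [159, 160, 160, 159, 160, 160, 158, 159, 161, 160, 161, 161, 165, 180, 52, 32, 39, 38, 43, 43, 39, 42, 42, 39, 38, 39, 37, 38, 39, 35, 35, 36, 33, 34, 38]
```

The dark line is only the bore rim: it's also in the earlier frame, and the knob hasn't slipped in the jaws. About 3 mm more is needed.

```bash
python3 -m jog '[[-0.2,0,0,0,0,0,10],[0,0,0,0,0,0,10],[0,0,0,0,0,0,10]]'; python3 m.py w10 >/dev/null; python3 pr.py w10
```

```text
t: 14.98
tool_pos: [0.5277, 0.0527, 0.0488]
ee_rot: [0.739, -0.673, 0.006, 0.008]
ft_force: [2.7, -8.5, -0.3]
gripper_width: 0.0215
[0.52772213 0.05269586 0.04882012] [ 2.7 -8.5 -0.3] 0.021499039870700898
[78, 56, 51, 46, 80, 127, 122, 121, 122, 120, 121, 120, 121, 120, 117, 125, 159, 160, 158, 157, 157, 158, 159, 158, 159, 156, 157, 159, 158, 156, 158, 160, 158, 158, 158, 158, 157, 159, 158, 158, 159, 160, 159, 160, 158, 159, 159, 158, 159, 162, 160, 160, 160, 159, 159]
[74, 55, 51, 46, 115, 137, 132, 129, 131, 129, 130, 130, 129, 123, 169, 186, 180, 180, 181, 180, 179, 179, 180, 181, 181, 181, 179, 181, 180, 180, 181, 179, 181, 180, 180, 180, 181, 181, 181, 181, 181, 179, 180, 180, 181, 181, 181, 182, 182, 182, 183, 181, 183, 181, 182]
[81, 55, 52, 45, 116, 139, 133, 132, 132, 132, 130, 132, 130, 125, 175, 193, 188, 186, 185, 186, 187, 187, 186, 187, 186, 186, 184, 186, 186, 185, 187, 185, 186, 185, 187, 184, 186, 185, 185, 184, 186, 186, 185, 184, 186, 184, 185, 184, 185, 184, 185, 185, 184, 185, 185]
knob [160, 159, 160, 159, 159, 160, 158, 160, 160, 158, 161, 161, 167, 139, 43, 35, 41, 40, 46, 42, 40, 40, 40, 39, 37, 39, 35, 37, 33, 36, 34, 33, 33, 36, 34]
```

```bash
python3 -m jog '[[0,0,0,0,0,0,10],[0,0,0,0,0,0,10],[0,0,0,0,0,0,10],[0,0,0,0,0,0,10],[0,0,0,0,0,0,10]]'; python3 m.py w11 >/dev/null; python3 pr.py w11|head -3
python3 - <<'E'
from h import *
import pickle
s,c=pickle.load(open("w11.pkl","rb"));b=grab_frame("scene");print(sense()["tool_pos"],[x["extent"] for x in search_frame("scene","ring_mark")])
for n in("specimen_cup","tip_box","reagent_bottle","rack_center"):print(n,[(np.round(x["extent"]).tolist(),round(x["confidence"],2)) for x in search_frame("scene",n)][:1])
f=cv2.resize(c["frame"][50:125,205:305],(400,300),interpolation=cv2.INTER_CUBIC)
g=cv2.convertScaleAbs(cv2.resize(b["frame"][100:280,120:360],(400,300)),alpha=1.6)
cv2.imwrite("pics/w11c.png",np.hstack([f,g]))
E
```

```text
t: 15.5
tool_pos: [0.5284, 0.0447, 0.0488]
ee_rot: [0.739, -0.674, 0.008, 0.01]
ft_force: [2.6, -7.2, -0.9]
gripper_width: 0.0213
[0.52835408 0.04473014 0.04881093] [ 2.6 -7.2 -0.9] 0.02130791328466066
[179, 178, 179, 179, 179, 180, 183, 181, 180, 177, 178, 175, 173, 175, 174, 175, 177, 168, 107, 79, 105, 125, 122, 122, 121, 122, 122, 121, 122, 121, 120, 122, 120, 120, 114, 168, 162, 161, 160, 160, 159, 159, 161, 160, 161, 160, 159, 160, 158, 162, 160, 160, 161, 161, 160]
[186, 185, 187, 186, 187, 187, 185, 183, 183, 180, 180, 180, 177, 180, 179, 181, 182, 171, 109, 79, 115, 133, 130, 132, 131, 131, 131, 129, 131, 130, 130, 131, 128, 122, 186, 183, 181, 182, 182, 181, 180, 180, 182, 180, 182, 182, 183, 183, 182, 181, 182, 182, 182, 182, 183]
[0.52837545 0.0445706  0.04882397] [[135.2, 175.5, 234.8, 214.4]]
specimen_cup [([354.0, 190.0, 382.0, 218.0], 0.63)]
tip_box [([169.0, 228.0, 226.0, 282.0], 0.69)]
reagent_bottle [([140.0, 143.0, 160.0, 172.0], 0.72)]
rack_center [([300.0, 136.0, 314.0, 180.0], 0.64)]
```

View pics/w11c.png

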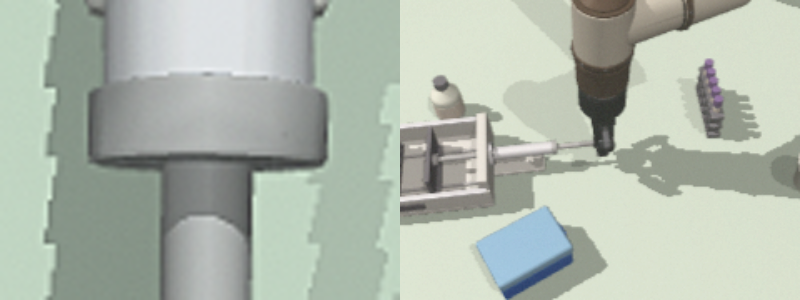

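The picture confirms zero rows creep back: each one re-targets the sagged pose, losing about 1.6 mm, so the rod is now at 52 mm and the mark is hidden. Each hold row needs about −0.042 to balance the spring.

```bash
python3 -m jog '[[-0.24,0,0,0,0,0,10],[-0.045,0,0,0,0,0,10],[-0.045,0,0,0,0,0,10],[-0.045,0,0,0,0,0,10],[-0.045,0,0,0,0,0,10]]'; python3 m.py w12 >/dev/null; python3 pr.py w12|head -3
```

```text
t: 16.32
tool_pos: [0.5277, 0.0531, 0.0488]
ee_rot: [0.739, -0.674, 0.01, 0.013]
ft_force: [2.4, -8.7, -1.0]
gripper_width: 0.0213
[0.52769708 0.05313373 0.04883322] [ 2.4 -8.7 -1. ] 0.021267054505953373
[58, 52, 51, 48, 60, 134, 121, 122, 121, 122, 121, 120, 122, 119, 123, 156, 160, 159, 159, 160, 159, 160, 159, 159, 162, 161, 161, 160, 160, 160, 159, 161, 160, 159, 160, 161, 160, 160, 161, 160, 160, 160, 161, 160, 159, 162, 161, 161, 160, 161, 162, 160, 162, 161, 161]
[53, 50, 55, 48, 87, 140, 132, 131, 131, 130, 129, 131, 125, 159, 186, 183, 182, 179, 181, 181, 181, 183, 180, 182, 180, 182, 180, 182, 180, 182, 181, 182, 180, 181, 180, 181, 182, 182, 182, 182, 184, 182, 181, 183, 182, 183, 182, 181, 183, 182, 183, 185, 182, 183, 184]
```

Run:
```python
from h import *
for i in range(20):
    s=sense();c=grab_frame("wrist")
    if i in(0,10):print(s["t"],s["tool_pos"])
s=sense();print(s["t"],s["tool_pos"],s["ft_force"],s["gripper_width"])
f=c["frame"].mean(2).astype(int)
for u in(250,254,258):print(f[58:78,u].tolist())
print("knob",f[232:245,255].tolist(),(wproj(c,s,(.5345,-.034,.05))).round(1),(wproj(c,s,(.5345,-.034,.055))).round(1),(wproj(c,s,(.5342,-.031,.055))).round(1))
cv2.imwrite("pics/w13c.png",cv2.resize(c["frame"][40:115,205:305],(600,450),interpolation=cv2.INTER_CUBIC))
```

```text
16.4167 [0.52769907 0.05315088 0.04882566]
16.9167 [0.5276581  0.05314071 0.04880783]
17.4167 [0.52770648 0.05316767 0.048821  ] [ 2.11505423 -8.61130067 -0.26638314] 0.021444431694539835
[177, 176, 176, 175, 176, 176, 178, 173, 144, 82, 77, 92, 62, 51, 50, 48, 61, 132, 123, 122]
[182, 180, 179, 181, 181, 181, 185, 178, 144, 80, 81, 85, 55, 53, 50, 45, 88, 139, 131, 132]
[180, 184, 182, 183, 182, 184, 186, 176, 139, 83, 92, 85, 53, 50, 56, 47, 87, 141, 133, 132]
knob [160, 159, 160, 158, 162, 169, 102, 37, 37, 38, 43, 43, 38] [256.9  69.3] [257.1  67.5] [257.1  74.8]
```

View pics/w13c.png

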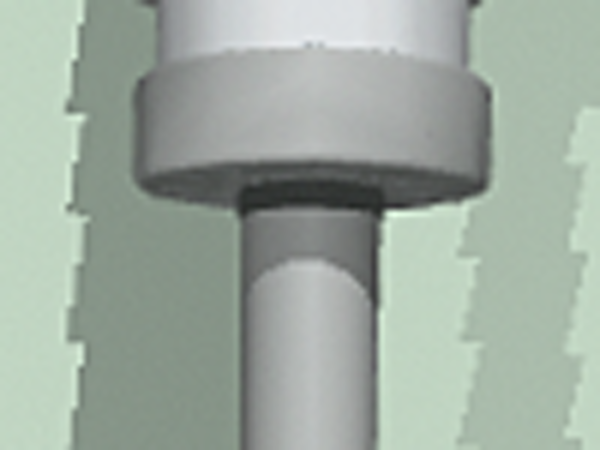

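The black ring is half out at the mouth (frame rows 70–74, about 1.9 of its 3 mm), which puts the rod at about 60.4 mm. It held still for 1 s. Handing in.

```bash
python3 -c "
from cell import *
print(hand_in());s=sense();print(s['t'],s['tool_pos'])"
```

```text
the job is handed in; nothing more can be done
None
the job is handed in; nothing more can be done
```

The job is handed in at about 17.4 s of the 48 s allowed. The rack is out of the rod's way, and the arm is still gripping the knob with the ring mark at the mouth of the guide tube.

- **Rack:** I lifted it by its sides and stood it upright at about (0.44, 0.25) m, off the rod's line. The later scene pictures show it standing there with its tubes upright.
- **Rod:** The ring mark is about 1.9 mm of its 3 mm out of the tube. That puts the rod at about 60.4 mm, and the gripper's travel gives 60.5 mm. It did not move over a 1 s hold check, against a pull of about 8.6 N.
- **Bystanders:** The networks found the tip box, bottle and cup within a few pixels of where they started.

**What went wrong on the way:**
- I made one sideways move in the wrong direction while above the bench and corrected it; nothing was touched.
- After I first reached the mark, my hold rows let the spring draw the rod back to about 52 mm. I pulled it out again and added a small steady pull to each hold row to balance the spring.
- The tool is leaning about 1–2° at the knob. I left it, since the knob had not slipped in the jaws.

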